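# Hold the lid hinge in line for its pin

### The job

First lay the L-shaped hinge pin flat and lengthwise in the empty compartment of the parts tray and let go of it, so that it is ready to hand. Then pick up the wooden lid rail and bring the knuckle of its hinge leaf into the gap between the two knuckles on the jamb block, level and square, so that the three knuckle holes line up well enough for the pin to slip through. Finish while still holding the rail there in the air, carried by the gripper alone and not pressed against the jamb, and leave all the other things where they are.

Things in the scene. Friction and masses are not known exactly. Their poses are not given: they have to be found in the camera images.
- pin_mid (a point): Grip point of the loose steel L-shaped hinge pin (70 g, 10 mm round bar) lying flat on the mat: on the centre line of the straight shank, 5 mm above its underside. The shank runs along x, to its plain end 55 mm ahead (+x) and to 45 mm behind, where the bar turns square into an arm towards +y ending 25 mm from the shank's centre line. z is up.
- pin: The same loose hinge pin; origin under the middle of its shank, 5 mm ahead (+x) of pin_mid and 5 mm below it.
- tray_slot (a point): Floor centre of the empty compartment, which lies across the fixed plywood tray (231 x 146 mm). Inside it is 76 mm wide (x) and 136 mm long (y: lengthwise); floor 4 mm above the table, walls 14 mm above the floor. z is up. Two more compartments on its +x side hold a brush and a corner bracket.
- rail_grip (a point): Grip point, near the centre of mass, of the loose wooden lid rail (250 g) lying on a 3 mm mat: a batten 130 (x) x 40 (y) x 18 mm with a 4 mm steel hinge leaf, 36 mm wide, screwed on top. The point is 11 mm above its underside, 43 mm from the batten's knuckle end. x points along the rail to the knuckle, z up. Grip across y (40 mm).
- rail_eye (a point): Centre of the hole in the single knuckle of the rail's leaf: a steel tube along y, 24 mm long, 24 mm outside diameter, hole 15 mm. It is 59 mm ahead (+x) of rail_grip and 19 mm above it, 16 mm beyond the end of the batten. Same axes as rail_grip.
- rail: The same loose lid rail; origin at the middle of the batten's underside, 22 mm behind (-x) rail_grip and 11 mm below it; same axes.
- jamb_eye (a point): Where the rail's knuckle centre must come: mid-gap between the jamb leaf's two knuckles, on their hole axis (y), 72 mm above the table. They are tubes of 24 mm outside diameter, hole 15 mm, 20 mm long, 30 mm apart; the gap is open above. The block is on the +x side, its face 16 mm from the axis; the rail belongs on the -x side: all axes of rail_eye should then agree with these. z is up.
- jamb: The wooden jamb block, 70 (x) x 100 (y) x 60 mm high, fixed to the table, with a 4 mm steel leaf on its top; origin under its centre, 51 mm ahead (+x) of the hole axis; same axes as jamb_eye.
- brush: Bystander: small flat brush, 125 mm long, lying in a tray compartment.
- bracket: Bystander: flat steel corner bracket, 55 mm, 4 mm thick, in the other filled tray compartment.
- spatula: Bystander: wooden-handled spatula, 160 mm long and under 25 mm high, lying on the table between the robot and the jamb block.
- pot: Bystander: terracotta pot, 90 mm across, 85 mm high, beyond the jamb block.
- jar: Bystander: glass jar with a black lid, 64 mm across, 90 mm high, beyond the jamb block.
Things that resemble listed ones, but are neither listed nor needed, are in the scene too. Of the things that look like the rail, the larger one is meant. What is shaped like the pin but red is not meant.

How it is judged:
By the outcome, as a careful person would: the job done as asked, in the order asked, and still so for the second after the job is handed in, while the arm keeps its last pose, push and grip.
It also fails if it takes over 61 s, if anything falls off the work surface, if the arm or the gripper's body presses on something with over 40 N, if the wrist force passes 120 N, or if a joint passes its speed limit or range.

### The arm

A 7-joint arm with a two-finger parallel gripper is mounted at the origin on the work surface. World frame = base frame: x ahead of the robot, y to its left, z up, the work surface at z = 0. Lengths are in m, angles in rad, forces in N, time in s.
With the tool pointing down it reaches from about 0.425 to 0.875 m from the base axis. Payload 9.9 kg.
Tool frame: the origin (TCP) lies midway between the tips of the shut fingers; the grasp point (between the pads) lies 19 mm behind it; z points along the fingers, y is the line along which they close (so a half turn about z gives the same grasp; the last joint's range is limited). The gripper opens to 85 mm and grips with 20 to 120 N. Pads are 22 mm wide; open, the fingers measure 114 mm over their backs; the gripper's body (76 mm by 85 mm) begins 54 mm behind the grasp point. The pads swing forward as they close: fully open they stand 13 mm farther back than shut.
Start: joints at [-0.084, 0.576, 0.025, 1.437, -0.015, 1.129, -0.057], TCP at [0.675, 0, 0.231] pointing down, gripper open.
Joint ranges: [-2.76, 2.76], [-0.34, 2.15], [-1.52, 1.57], [0.19, 2.46], [-1.09, 4.23], [0.17, 1.99], [-2.82, 2.82]. Speed limits (rad/s): [2.22, 2.22, 3.01, 3.01, 3.14, 3.14, 3.14].

### API

Orientations are given as [roll, pitch, yaw] about the fixed x, y, z axes, in that order (R = Rz(yaw) Ry(pitch) Rx(roll)).
In Python, from workcell import bot gives the robot as it stands.
- The arm moves only by the tool carry_out, never from a script. Its argument "deltas" is a list of rows, each a list of 5 numbers: the closure, from -1 (fully open) to 1 (shut), so that 0 is half open, then the shift along the tool's x, y, z in cm, then the turn about the tool's z in rad. A call has exactly 5 rows; each row shifts and turns the commanded pose from where the row before left it, along the tool's axes as they then stand; what a row does not reach is not made up. A row lasts 1/8 s, in which the tool goes at most 62.5 mm and 10.7 degrees, less where a joint would pass 70% of its speed; a pose out of reach is approached as far as the arm can. A call is refused whole if a number of a shift passes 6.25 or a number of a turn 0.188, either way. A call with a gripper value outside its range is refused whole. The fingers move at their own pace and stop on an object; the grip force is fixed at half the most. Time passes only in rows, so rows that do not move let the fingers close, or fill a call up. It gives the time, the measured TCP pose, the force, the opening and the grip force at its end, in the units of the state.
- bot.get_state(): the state, without advancing time (a new reading comes with each control period).
- bot.get_image(name): name is "scene" or "side" or "wrist"; returns the picture (400x640x3 uint8, blue, green, red); there is no depth.
- bot.get_calibration(name): a dict with "K" (3x3 intrinsics, pixels), "rvec" (rotation vector, rad) and "tvec" (3), from world to camera coordinates, as OpenCV has them. Camera axes: x right, y down, z forward; pixel columns grow to the right and rows downward; lengths in m; the calibration is good to about 2 mm. The wrist camera is an equidistant fisheye: a pixel r from the principal point sees the ray r / f radians off the axis. A picture is of the moment at which its call begins: read the wrist's pose just before it. get_calibration takes no time and is no camera call; for the wrist camera it gives the pose at the moment of the call.
- bot.finish_job(): hands the job in; it is judged then, once.
The state is a dict: "time_s": time; "joint_pos": joint angles; "qd": joint speeds; "joint_efforts": joint torques, N m; "position": TCP position; "tcp_rot": TCP orientation; "contact_force": force on the tool from outside, world axes, zero at the start; "ft_torque": the same for the moment, N m; "width": opening from 0.0 (shut) to 1.0 (fully open); "grasp_force": force on a finger pad.
Only numpy, scipy, OpenCV 4.12 (cv2) and the standard library are available. Lean on these libraries where they do the work, as an engineer would, in place of code of your own. Each camera call takes 0.05 s, during which the arm holds its last target. There are 200 camera calls.

## Working session

There is one attempt and no reset: what is moved stays moved. The work goes in short steps, Python scripts to look and compute and a tool call to move; the robot and the scene stay as the last step left them, time stands still between calls to the robot, and variables do not carry over. Pictures are saved under pics/ and viewed, at most 10 in all, crops included, and the job is handed in when it is done.

Besides the shell and the picture viewer there is one more tool, called after ">>>" as name(argument=value, ...), one argument or row to a line, values as JSON. carry_out: Moves the arm, as the interface text tells. Its arguments: {"type":"object","properties":{"deltas":{"type":"array"}},"required":["deltas"]}

```bash
mkdir -p pics; ls; python3 - <<'E'
from workcell import bot
import cv2,numpy as np
s=bot.get_state();print(s)
for n in("scene","side","wrist"):
    c=bot.get_calibration(n);print(n,c)
    im=bot.get_image(n);cv2.imwrite(f"pics/{n}0.png",im)
E
```

```text
pics
{'time_s': 0.0, 'joint_pos': array([-0.0838149 ,  0.57651217,  0.02482508,  1.43793748, -0.014991  ,
        1.12895077, -0.05645324]), 'qd': array([-0.00146633,  0.00045717, -0.00197563, -0.00015731, -0.00076323,
        0.0002567 ,  0.00025018]), 'joint_efforts': array([ 1.10782021e-03, -7.65753937e+01,  2.25157209e+00, -2.85965914e+01,
        1.54639565e-02,  1.25475466e-02,  7.09064329e-05]), 'position': array([6.74549123e-01, 2.37838556e-05, 2.30445209e-01]), 'tcp_rot': array([-3.13997125e+00,  8.20634753e-05,  1.57091155e+00]), 'contact_force': array([ 0.71253388,  0.72424821, -0.20029908]), 'ft_torque': array([ 0.01996314,  0.04857631, -0.02527762]), 'grasp_force': 0.0, 'width': 0.9963436796124706}
scene {'K': array([[513.0012691 ,   0.        , 323.77073964],
       [  0.        , 513.0012691 , 196.14816795],
       [  0.        ,   0.        ,   1.        ]]), 'rvec': array([ 1.63711148,  2.03388156, -0.73107227]), 'tvec': array([ 0.16610339, -0.37106638,  1.81572927])}
side {'K': array([[375.07480817,   0.        , 315.2685005 ],
       [  0.        , 375.07480817, 204.323476  ],
       [  0.        ,   0.        ,   1.        ]]), 'rvec': array([ 2.26671137, -0.46484032,  0.19591884]), 'tvec': array([-0.53078493,  0.15708963,  1.10921183])}
wrist {'K': array([[309.70691629,   0.        , 324.97718304],
       [  0.        , 309.70691629, 193.17133563],
       [  0.        ,   0.        ,   1.        ]]), 'rvec': array([-2.81644367e+00, -9.69020503e-04,  1.04904489e-03]), 'tvec': array([-0.67321575, -0.04208465,  0.38105081])}
```

View pics/scene0.png

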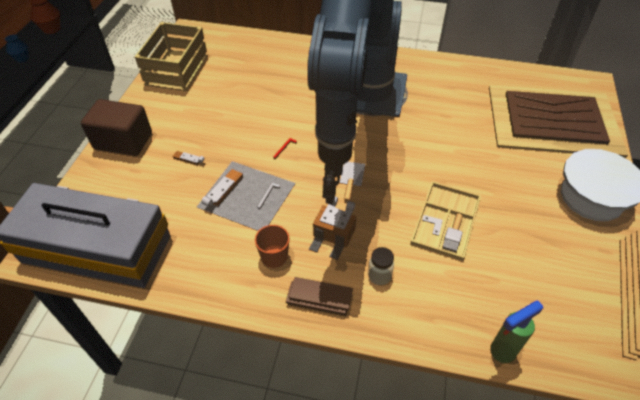

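View pics/wrist0.png

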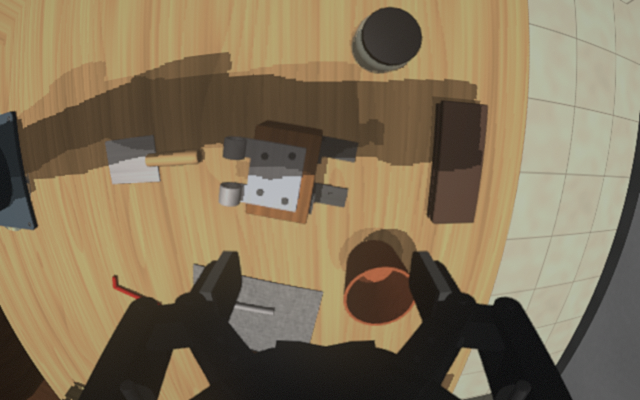

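View pics/side0.png

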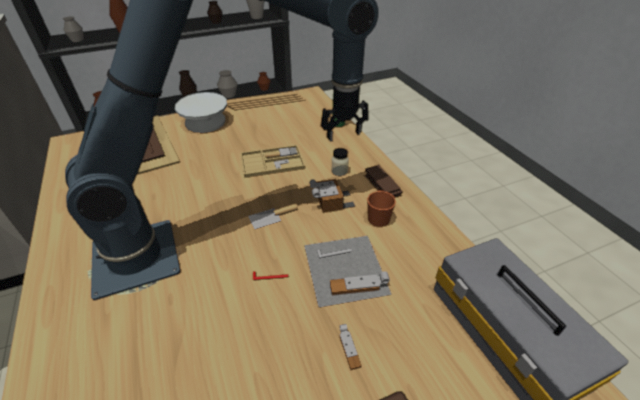

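Scene view: silver pin at about (268,195), with the red L at (286,147) as its lookalike. Large rail is at (222,189), with the small lookalike at (188,157). Jamb is at (333,222), tray at (446,220) with its empty compartment at the top, near (457,197). The wrist view shows the jamb knuckles at (233,148) and (231,193), and part of the mat. The side view shows the pin at (335,253), the rail at (360,284) and the tray at (272,160).

```bash
cat > h.py <<'E'
import cv2,numpy as np
from workcell import bot
def ray(n,px,c=None):
    c=c or bot.get_calibration(n);R=cv2.Rodrigues(c["rvec"])[0];K=c["K"]
    q=(np.atleast_2d(np.array(px,float))-K[:2,2])/K[0,0]
    if n=="wrist":
        r=np.linalg.norm(q,axis=1,keepdims=True)+1e-12
        d=np.hstack([q/r*np.sin(r),np.cos(r)])
    else: d=np.hstack([q,np.ones((len(q),1))])
    return -R.T@c["tvec"].ravel(),d@R
def onz(n,px,z,c=None):
    o,d=ray(n,px,c);return o+d*((z-o[2])/d[:,2])[:,None]
def proj(n,P,c=None):
    c=c or bot.get_calibration(n);R=cv2.Rodrigues(c["rvec"])[0];K=c["K"]
    p=np.atleast_2d(P)@R.T+c["tvec"].ravel()
    if n=="wrist":
        rr=np.linalg.norm(p[:,:2],axis=1,keepdims=True);q=p[:,:2]/rr*np.arctan2(rr,p[:,2:])
    else:q=p[:,:2]/p[:,2:]
    return q*K[0,0]+K[:2,2]
def grab(name):
    c=bot.get_calibration("wrist");im=bot.get_image("wrist");cv2.imwrite(f"pics/{name}.png",im);np.savez(f"pics/{name}.npz",**c);return im,c
def load(name): return cv2.imread(f"pics/{name}.png"),dict(np.load(f"pics/{name}.npz"))
E
python3 - <<'E'
from h import *
np.set_printoptions(precision=3,suppress=True)
print("cam",ray("wrist",[[320,200]]))
print("pin scene",onz("scene",[[262,207],[272,185],[279,183]],.008)[:,:2].tolist())
print("pin side",onz("side",[[350,252],[320,254],[320,250]],.008)[:,:2])
print("rail scene",onz("scene",[[208,207],[238,172]],.02)[:,:2]);print("rail side",onz("side",[[385,281],[333,287]],.02)[:,:2])
print("tray corners",onz("scene",[[432,184],[479,192],[412,245],[465,257]],.018)[:,:2])
print("tray corners side",onz("side",[[241,153],[297,147],[303,167],[249,175]],.018)[:,:2])
c=bot.get_calibration("wrist")
print("jamb knuckles wrist",onz("wrist",[[233,148],[231,193]],.072)[:,:2])
E
```

```text
cam (array([0.674, 0.082, 0.374]), array([[-0.016, -0.34 , -0.94 ]]))
pin scene [[0.5904498591035187, -0.22265589774563815], [0.5039273679127755, -0.21766350923524302], [0.49185122108206103, -0.1994592137072167]]
pin side [[ 0.587 -0.238]
 [ 0.503 -0.21 ]
 [ 0.509 -0.196]]
rail scene [[ 0.632 -0.368]
 [ 0.486 -0.328]]
rail side [[ 0.622 -0.376]
 [ 0.485 -0.338]]
tray corners [[0.407 0.246]
 [0.409 0.382]
 [0.637 0.211]
 [0.645 0.352]]
tray corners side [[0.42  0.38 ]
 [0.637 0.331]
 [0.61  0.196]
 [0.411 0.23 ]]
jamb knuckles wrist [[ 0.58   0.029]
 [ 0.574 -0.019]]
```

```bash
python3 - <<'E'
import cv2,numpy as np
a=cv2.imread("pics/scene0.png");b=cv2.imread("pics/side0.png")
A=cv2.resize(a[130:235,165:300],None,fx=4,fy=4,interpolation=cv2.INTER_CUBIC)
C=cv2.resize(a[175:265,405:490],None,fx=3,fy=3,interpolation=cv2.INTER_CUBIC)
o=np.zeros((420,800,3),np.uint8);o[:A.shape[0],:A.shape[1]]=A;o[:C.shape[0],540:540+255]=C
cv2.imwrite("pics/crop1.png",o)
E
```

```text
(no output)
```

View pics/crop1.png

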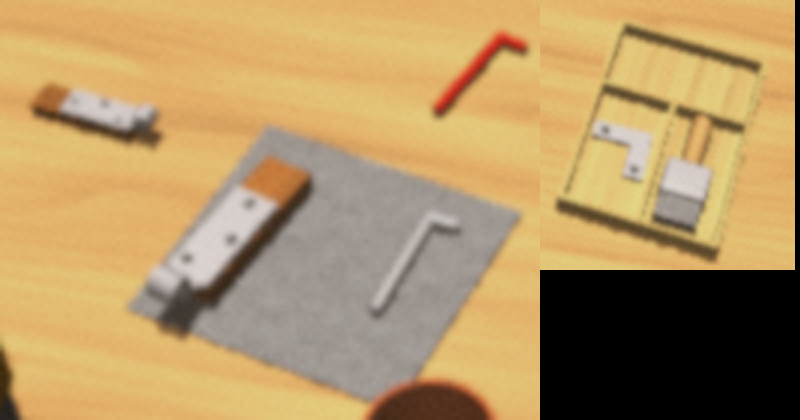

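The crop shows the silver pin (corner near scene pixel (272,185), plain end (260,207)), clearly apart from the red one. The large rail on the mat has its knuckle at scene (205,202). The empty tray compartment is the one nearest the robot, and the bracket and brush fill the other two.

```bash
cat >> h.py <<'E'
np.set_printoptions(precision=4,suppress=True)
from scipy.spatial.transform import Rotation as Ro
def pose():
    s=bot.get_state();r=s["tcp_rot"];R=Ro.from_euler("xyz",r).as_matrix()
    return s,np.array(s["position"]),R
def plan(x,y,z,a,n,p=None,R=None,spin=None):
    "rows (cm, rad) to bring TCP to x,y,z with tool-y at world angle a, tool down"
    if p is None:s,p,R=pose()
    a0=np.arctan2(R[1,1],R[0,1]);t=(a0-a+np.pi)%(2*np.pi)-np.pi if spin is None else a0-a
    d=(np.array([x,y,z])-p)/n
    for i in range(n):
        Ri=R@Ro.from_rotvec([0,0,t/n*i]).as_matrix()
        print(i,np.round(100*(Ri.T@d),2),round(t/n,3))
E
python3 -c "
from h import *
plan(.549,-.223,.16,-1.77,10)"
```

```text
0 [-2.23 -1.26  0.71] 0.177
1 [-2.42 -0.84  0.71] 0.177
2 [-2.53 -0.4   0.71] 0.177
3 [-2.56  0.05  0.71] 0.177
4 [-2.51  0.5   0.71] 0.177
5 [-2.38  0.93  0.71] 0.177
6 [-2.18  1.34  0.71] 0.177
7 [-1.91  1.7   0.71] 0.177
8 [-1.58  2.01  0.71] 0.177
9 [-1.21  2.26  0.71] 0.177
```

>>> carry_out(
  deltas=[
    [-1,-2.2,-1.3,0.7,0.177],
    [-1,-2.4,-0.8,0.7,0.177],
    [-1,-2.5,-0.4,0.7,0.177],
    [-1,-2.6,0,0.7,0.177],
    [-1,-2.5,0.5,0.7,0.177],
  ],
)

```text
time_s: 0.78
position: [0.6112, -0.1116, 0.1959]
tcp_rot: [-3.141, 0.0, 0.68]
contact_force: [-0.5, 0.6, -0.9]
width: 1.002
grasp_force: 0.0
```

>>> carry_out(
  deltas=[
    [-1,-2.4,0.9,0.7,0.177],
    [-1,-2.2,1.3,0.7,0.177],
    [-1,-1.9,1.7,0.7,0.177],
    [-1,-1.6,2.0,0.7,0.177],
    [-1,-1.2,2.3,0.7,0.177],
  ],
)

```text
time_s: 1.4
position: [0.5479, -0.2229, 0.1609]
tcp_rot: [-3.141, 0.0, -0.205]
contact_force: [1.4, -0.5, 0.1]
width: 1.001
grasp_force: 0.0
```

```bash
python3 -c "
from h import *
s,p,R=pose();print(s['time_s'],p,s['tcp_rot'],s['joint_pos'],s['qd'])
im,c=grab('w1')
for i in range(2): im,c=grab('w1')
s,p,R=pose();print(p,s['tcp_rot'])
print(proj('wrist',[[.549,-.223,.008],[.505,-.213,.008],[.588,-.231,.008]],c))"
```

```text
1.4 [ 0.5479 -0.2229  0.1609] [-3.1415  0.0003 -0.2048] [-0.0057  0.5711  0.4976  1.7683 -0.339   0.8884 -1.1338] [ 0.1193  0.0982  0.3648  0.1447 -0.3117 -0.1071 -0.7507]
[ 0.5475 -0.2235  0.1609] [ 3.1409  0.0012 -0.2011]
[[321.7458 172.734 ]
 [321.1696 214.9037]
 [321.4534 132.7347]]
```

View pics/w1.png

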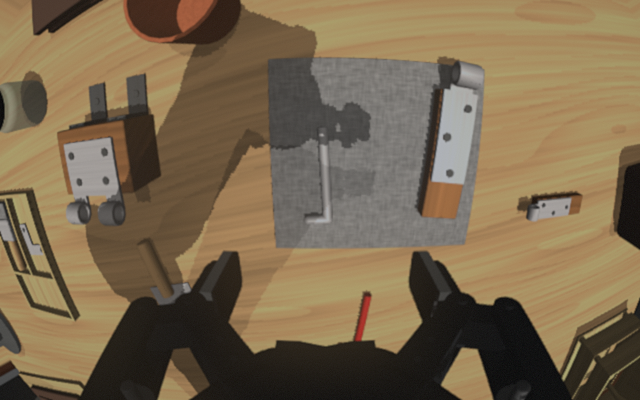

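Wrist view: the pin shank runs from corner (324,218) to plain end (322,129), with its arm tip at (307,218). The rail's knuckle is at (467,73) and its batten end at (440,215). The jamb knuckles are at (79,212) and (112,212), and the tray is at the far left.

```bash
cat > pinm.py <<'E'
from h import *
im,c=load('w1')
g=cv2.GaussianBlur(cv2.cvtColor(im,cv2.COLOR_BGR2GRAY),(3,3),0).astype(int)
L=[]
for v in range(140,210,5):
    row=g[v,300:345]; base=np.median(row); w=np.clip(row-base-20,0,None)
    if w.sum()>0: L.append((v,300+(w*np.arange(45)).sum()/w.sum(),row.max()-base))
L=np.array(L);print(L.T)
P=onz('wrist',L[:,[1,0]],.009,c)
k=np.polyfit(P[:,0],P[:,1],1);res=P[:,1]-np.polyval(k,P[:,0]);print("yaw",np.arctan(k[0]),"res",res)
E_=onz('wrist',[[324,218],[322,129],[307,218]],.009,c);print(E_)
print("len corner-end",np.linalg.norm(E_[0]-E_[1]))
u=np.array([1,k[0]])/np.hypot(1,k[0])
for x in (E_[0,:2]+.045*u,E_[1,:2]-.055*u):print("pin_mid",x)
# rail
Q=onz('wrist',[[467,73]],.033,c);print("rail eye",Q)
E
python3 pinm.py; python3 -c "
from h import *
im,c=load('w1')
cv2.imwrite('pics/crop2.png',np.hstack([cv2.resize(im[110:235,285:360],None,fx=4,fy=4,interpolation=cv2.INTER_CUBIC),cv2.resize(im[100:225,0:125],None,fx=4,fy=4,interpolation=cv2.INTER_CUBIC)]))"
```

```text
[[140.     145.     150.     155.     160.     165.     170.     175.
  180.     185.     190.     195.     200.     205.    ]
 [315.5909 322.4545 323.7263 323.9694 324.2821 324.9677 324.7656 325.0769
  325.3774 325.5735 325.8415 326.125  326.4655 327.1512]
 [ 33.      26.      47.      48.      51.      47.      41.      39.
   38.      42.      46.      44.      40.      46.    ]]
yaw -0.10723769351247776 res [ 0.0052 -0.0009 -0.0016 -0.0014 -0.0012 -0.0013 -0.0006 -0.0004 -0.0002
  0.0001  0.0004  0.0006  0.0008  0.0006]
[[ 0.5014 -0.2152  0.009 ]
 [ 0.5916 -0.2323  0.009 ]
 [ 0.505  -0.198   0.009 ]]
len corner-end 0.09175628828207277
pin_mid [ 0.5461 -0.2201]
pin_mid [ 0.5369 -0.2264]
rail eye [[ 0.6229 -0.3747  0.033 ]]
```

View pics/crop2.png

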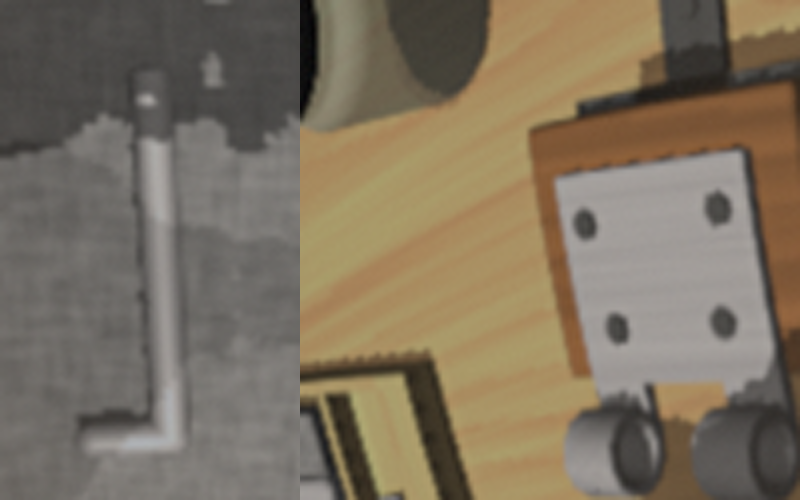

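The crop shows the pin's plain end at wrist pixel (322.5,127.5), its corner centre at (327,218.5) and its arm tip at (305.5,219). The jamb knuckles are at the bottom of the right half of the crop, with the gap between them.

```bash
python3 -c "
from h import *
im,c=load('w1')
P=onz('wrist',[[322.5,127.5],[323.8,150],[325.2,175],[326.6,203],[327,218.5],[305.5,219]],.009,c);print(P)
k=np.polyfit(P[:5,0],P[:5,1],1);yaw=np.arctan(k[0]);u=np.array([1,k[0]])/np.hypot(1,k[0])
print('yaw',yaw,'len',np.linalg.norm(P[0]-P[4]))
m=(P[0]-.055*np.r_[u,0]+P[4]+.045*np.r_[u,0])/2;print('pin_mid',m)
plan(m[0],m[1],.06,yaw-np.pi/2,5)"
```

```text
[[ 0.5929 -0.2331  0.009 ]
 [ 0.5712 -0.2298  0.009 ]
 [ 0.5463 -0.2259  0.009 ]
 [ 0.5171 -0.2213  0.009 ]
 [ 0.5002 -0.2182  0.009 ]
 [ 0.5042 -0.1962  0.009 ]]
yaw -0.1584106830430331 len 0.09385845729846769
pin_mid [ 0.5416 -0.2248  0.009 ]
0 [-0.11  0.05  2.02] -0.009
1 [-0.11  0.05  2.02] -0.009
2 [-0.11  0.05  2.02] -0.009
3 [-0.11  0.05  2.02] -0.009
4 [-0.11  0.04  2.02] -0.009
```

>>> carry_out(
  deltas=[
    [-1,-0.5,0.2,3.0,-0.043],
    [-0.6,0,0,3.0,0],
    [-0.4,0,0,3.0,0],
    [-0.4,0,0,3.0,0],
    [-0.4,0,0,1.5,0],
  ],
)

```text
time_s: 2.17
position: [0.5433, -0.222, 0.0249]
tcp_rot: [-3.14, 0.001, -0.153]
contact_force: [0.1, 0.9, 0.5]
width: 0.702
grasp_force: 0.0
```

```bash
python3 -c "
from h import *
s,p,R=pose();print(s['time_s'],p,s['tcp_rot'],s['width'])
im,c=grab('w2')
s,p,R=pose();print(p)
plan(.5416,-.2248,.005,-.158-np.pi/2,2)"
```

```text
2.175 [ 0.5433 -0.222   0.0249] [-3.1404  0.0014 -0.1532] 0.7022152215610185
[ 0.5427 -0.222   0.0238]
0 [-0.03  0.15  0.94] 0.002
1 [-0.03  0.15  0.94] 0.002
```

View pics/w2.png

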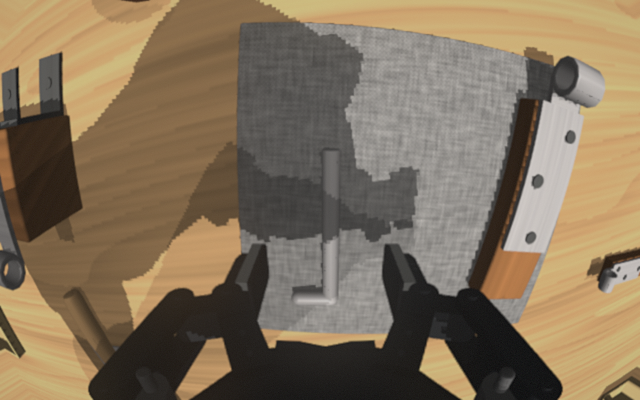

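Wrist view: the pin (shank (331,150) to (330,298)) lies midway between the fingers at x = 255 and 395.

>>> carry_out(
  deltas=[
    [-0.4,0,0.2,0.9,0],
    [-0.4,0,0.1,0.9,0],
    [0.2,0,0,0.1,0],
    [1,0,0,0,0],
    [1,0,0,0,0],
  ],
)

```text
time_s: 2.85
position: [0.543, -0.2264, 0.0078]
tcp_rot: [3.142, -0.001, -0.156]
contact_force: [-3.3, 1.9, 9.2]
width: 0.077
grasp_force: 60.9
```

>>> carry_out(
  deltas=[
    [1,0,0,0,0],
    [1,0,0,0,0],
    [1,0,0,0,0],
    [1,0,0,0,0],
    [1,0,0,0,0],
  ],
)

```text
time_s: 3.48
position: [0.5429, -0.2264, 0.0079]
tcp_rot: [-3.142, -0.001, -0.156]
contact_force: [-1.0, 1.0, 5.7]
width: 0.075
grasp_force: 58.9
```

The opening of 6.5 mm is less than the 10 mm bar, so the grip is above the bar's centre. I'll reopen and go lower.

>>> carry_out(
  deltas=[
    [0.4,0,0,0,0],
    [0.4,0,0,0,0],
    [0.4,0,0,0,0],
    [0.4,0,0,0,0],
    [0.4,0,0,0,0],
  ],
)

```text
time_s: 4.1
position: [0.5427, -0.2263, 0.0073]
tcp_rot: [-3.142, 0.0, -0.156]
contact_force: [0.4, 0.3, -0.4]
width: 0.299
grasp_force: 0.0
```

>>> carry_out(
  deltas=[
    [0.4,0,0,0.3,0],
    [0.4,0,0,0,0],
    [1,0,0,0,0],
    [1,0,0,0,0],
    [1,0,0,0,0],
  ],
)

```text
time_s: 4.72
position: [0.5426, -0.2264, 0.0044]
tcp_rot: [3.142, -0.0, -0.156]
contact_force: [-0.7, 0.2, 2.5]
width: 0.084
grasp_force: 58.7
```

>>> carry_out(
  deltas=[
    [0.5,0,0,0,0],
    [0.5,0,0,0,0],
    [0.5,0,0,0.2,0],
    [0.5,0,0,0,0],
    [0.5,0,0,0,0],
  ],
)

```text
time_s: 5.35
position: [0.5428, -0.2264, 0.0032]
tcp_rot: [-3.141, -0.001, -0.156]
contact_force: [-3.2, 2.5, 12.6]
width: 0.249
grasp_force: 6.5
```

>>> carry_out(
  deltas=[
    [1,0,0,0,0],
    [1,0,0,0,0],
    [1,0,0,0,0],
    [1,0,0,0,0],
    [1,0,0,0,0],
  ],
)

```text
time_s: 5.98
position: [0.5434, -0.2269, 0.0036]
tcp_rot: [3.141, -0.002, -0.156]
contact_force: [-2.3, 1.1, 13.8]
width: 0.087
grasp_force: 60.2
```

>>> carry_out(
  deltas=[
    [1,0,0,-0.5,0],
    [1,0,0,-1.5,0],
    [1,0,0,-3,0],
    [1,0,0,-4,0],
    [1,0,0,-4,0],
  ],
)

```text
time_s: 6.6
position: [0.5424, -0.2263, 0.1341]
tcp_rot: [3.141, 0.0, -0.156]
contact_force: [1.7, -0.4, -0.8]
width: 0.086
grasp_force: 58.6
```

```bash
python3 -c "
from h import *
im,c=grab('w3');s,p,R=pose();print(s['time_s'],p,s['tcp_rot'],s['width'],s['grasp_force'],s['contact_force'],s['joint_pos'])
cv2.imwrite('pics/w3c.png',cv2.resize(im[120:340,180:470],None,fx=2,fy=2))
plan(.455,.305,.13,-.16,17)"
```

```text
6.65 [ 0.5444 -0.2278  0.1391] [ 3.1403 -0.0064 -0.157 ] 0.08009593570352876 58.63936901092529 [ 0.9978 -1.6147  2.1628] [ 0.0189  0.5888  0.4725  1.8015 -0.3508  0.8282 -1.0662]
0 [-1.01 -3.01  0.04] -0.092
1 [-0.73 -3.09  0.04] -0.092
2 [-0.44 -3.15  0.04] -0.092
3 [-0.15 -3.17  0.04] -0.092
4 [ 0.14 -3.17  0.04] -0.092
5 [ 0.44 -3.15  0.04] -0.092
6 [ 0.72 -3.09  0.04] -0.092
7 [ 1.01 -3.01  0.04] -0.092
8 [ 1.28 -2.91  0.04] -0.092
9 [ 1.54 -2.78  0.04] -0.092
10 [ 1.79 -2.62  0.04] -0.092
11 [ 2.03 -2.45  0.04] -0.092
12 [ 2.24 -2.25  0.04] -0.092
13 [ 2.44 -2.04  0.04] -0.092
14 [ 2.62 -1.8   0.04] -0.092
15 [ 2.77 -1.55  0.04] -0.092
16 [ 2.9  -1.29  0.04] -0.092
```

View pics/w3c.png

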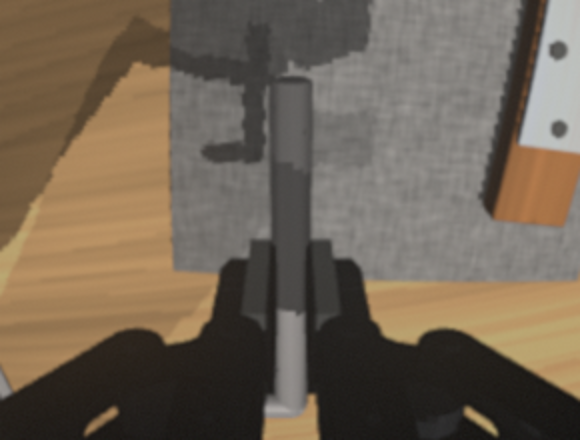

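The pin is held straight between the pads, with its plain end at crop (291,80) and its corner at (288,405).

>>> carry_out(
  deltas=[
    [1,-1.1,-3.4,0,-0.105],
    [1,-0.8,-3.5,0,-0.105],
    [1,-0.4,-3.6,0,-0.105],
    [1,0,-3.6,0,-0.105],
    [1,0.3,-3.6,0,-0.105],
  ],
)

```text
time_s: 7.28
position: [0.5125, -0.0478, 0.1328]
tcp_rot: [3.141, -0.0, 0.372]
contact_force: [-0.3, 0.6, -0.6]
width: 0.083
grasp_force: 58.7
```

>>> carry_out(
  deltas=[
    [1,0.7,-3.5,0,-0.105],
    [1,1.1,-3.4,0,-0.105],
    [1,1.4,-3.3,0,-0.105],
    [1,1.8,-3.1,0,-0.105],
    [1,2.1,-2.9,0,-0.105],
  ],
)

```text
time_s: 7.9
position: [0.483, 0.1286, 0.1328]
tcp_rot: [3.141, -0.0, 0.897]
contact_force: [0.1, -0.5, -0.3]
width: 0.082
grasp_force: 58.6
```

>>> carry_out(
  deltas=[
    [1,2.4,-2.7,0,-0.105],
    [1,2.7,-2.4,0,-0.105],
    [1,2.9,-2.1,0,-0.105],
    [1,3.1,-1.8,0,-0.105],
    [1,3.3,-1.5,0,-0.105],
  ],
)

```text
time_s: 8.52
position: [0.4538, 0.3062, 0.1328]
tcp_rot: [3.141, 0.0, 1.422]
contact_force: [0.7, -0.1, -0.9]
width: 0.082
grasp_force: 58.6
```

```bash
python3 -c "
from h import *
for i in range(3): im,c=grab('w4')
s,p,R=pose();print(s['time_s'],p,s['tcp_rot'],s['width'],s['grasp_force'],s['joint_pos'])
print(proj('wrist',[[.455,.305,.004],[.407,.246,.018],[.409,.382,.018]],c))
cv2.imwrite('pics/w4c.png',im)"
```

```text
8.675 [0.4533 0.3072 0.1326] [-3.1416 -0.0007  1.4221] 0.08046819774619084 58.6200088262558 [-0.7119  0.5004  0.0456  1.902  -0.0332  0.7395 -0.796 ]
[[329.3942 188.2682]
 [288.6981 257.2707]
 [262.3561 114.2557]]
```

View pics/w4c.png

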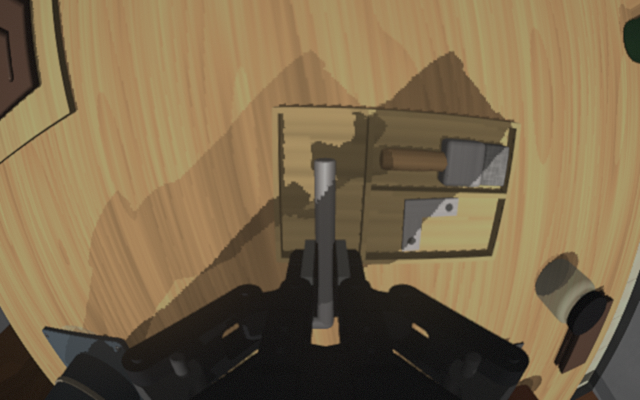

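Wrist view: the empty compartment has its corners at about (278,107), (370,113), (283,257) and (363,260). The brush is at (430,160) and the bracket at (425,215). The pin hangs above it, and has to move a little to the far side (+y).

```bash
python3 -c "
from h import *
im,c=load('w4')
P=onz('wrist',[[278,107],[283,257],[370,113],[363,260],[515,124],[492,255]],.018,c)[:,:2];print(P)
print('near len',np.linalg.norm(P[0]-P[1]),'div len',np.linalg.norm(P[2]-P[3]),'w',np.linalg.norm(P[0]-P[2]),np.linalg.norm(P[1]-P[3]),'long',np.linalg.norm(P[0]-P[4]),np.linalg.norm(P[1]-P[5]))
cen=P[:4].mean(0);ty=P[0]+P[2]-P[1]-P[3];a=np.arctan2(-ty[0],ty[1]);tx=P[2]+P[3]-P[0]-P[1];print('cen',cen,'yaw',a,np.arctan2(tx[1],tx[0]),'long yaw',np.arctan2(*(P[4]+P[5]-P[0]-P[1])[::-1]))
"
```

```text
[[0.4231 0.3857]
 [0.4015 0.247 ]
 [0.4981 0.3697]
 [0.4777 0.2326]
 [0.639  0.3481]
 [0.6181 0.2107]]
near len 0.14041675760711528 div len 0.13863924900474447 w 0.07663567066035443 0.0774615271012176 long 0.21914987831160726 0.21962829720814137
cen [0.4501 0.3088] yaw -0.15123849489412783 -0.19829951730043185 long yaw -0.16924787234763353
```

```bash
python3 -c "
from h import *
im,c=load('w4')
P=onz('wrist',[[325,160],[322,325]],.137,c)[:,:2];print(P,np.linalg.norm(P[0]-P[1]),'mid-tcp',P.mean(0)-[.4533,.3072],'yaw',np.arctan2(*(P[0]-P[1])[::-1])-np.pi/2)
u=np.array([-np.sin(-.155),np.cos(-.155)]);v=np.array([u[1],-u[0]])
m=P.mean(0);t=np.array([.450,.309])+.004*v
d=t-m;q=np.array([.4533,.3072])+d;print(q)
plan(q[0],q[1],.03,-.155,5);plan(q[0],q[1],.03,-.155,1)"
```

```text
[[0.4589 0.3608]
 [0.443  0.2632]] 0.09885338125571773 mid-tcp [-0.0023  0.0048] yaw -0.16162314260822197
[0.4563 0.3036]
0 [-0.06  0.07  2.05] 0.001
1 [-0.06  0.07  2.05] 0.001
2 [-0.06  0.07  2.05] 0.001
3 [-0.06  0.07  2.05] 0.001
4 [-0.06  0.07  2.05] 0.001
0 [-0.32  0.35 10.26] 0.006
```

>>> carry_out(
  deltas=[
    [1,-0.2,0.2,4,0],
    [1,-0.1,0.2,4,0],
    [1,0,0,3,0],
    [1,0,0,1.1,0],
    [1,0,0,0.3,0],
  ],
)

```text
time_s: 9.3
position: [0.4578, 0.3011, 0.0084]
tcp_rot: [3.142, 0.001, 1.418]
contact_force: [-0.2, 1.2, -0.6]
width: 0.083
grasp_force: 58.7
```

>>> carry_out(
  deltas=[
    [1,0,0,0.2,0],
    [1,0,0,0,0],
    [0.7,0,0,0,0],
    [0.55,0,0,0,0],
    [0.55,0,0,0,0],
  ],
)

```text
time_s: 9.93
position: [0.4576, 0.3019, 0.0065]
tcp_rot: [3.141, -0.0, 1.419]
contact_force: [0.2, -0.6, -0.1]
width: 0.227
grasp_force: 0.0
```

>>> carry_out(
  deltas=[
    [0.55,0,0,-1,0],
    [0.55,0,0,-3,0],
    [0.2,0,0,-4,0],
    [-0.5,0,0,-4,0],
    [-1,0,0,-4,0],
  ],
)

```text
time_s: 10.55
position: [0.4573, 0.3017, 0.1684]
tcp_rot: [3.141, -0.0, 1.419]
contact_force: [0.7, 0.5, 0.4]
width: 0.811
grasp_force: 0.0
```

```bash
python3 -c "
from h import *
im,c=grab('w5');s,p,R=pose();print(s['time_s'],p,s['width'])
# pin in slot
t=np.array([.4501,.3088]);u=np.array([-np.sin(-.155),np.cos(-.155)]);v=np.array([u[1],-u[0]])
for b in np.arange(-.055,.07,.01):
    pts=np.array([np.r_[t+a*v+b*u,.011] for a in np.arange(-.036,.037,.003)])
    q=proj('wrist',pts,c).astype(np.float32)
    px=cv2.remap(im,q[:,0].reshape(1,-1),q[:,1].reshape(1,-1),cv2.INTER_LINEAR)[0].astype(int)
    print('%.3f'%b,' '.join('%3d'%(x[2]-x[0]) for x in px),q[12].astype(int))
# rail from w1
im,c=load('w1');hsv=cv2.cvtColor(im,cv2.COLOR_BGR2HSV)
roi=np.zeros(im.shape[:2],np.uint8);roi[50:230,400:490]=1
wh=((hsv[...,1]<40)&(hsv[...,2]>165)).astype(np.uint8)*roi
orr=((hsv[...,1]>110)&(hsv[...,2]>120)).astype(np.uint8)*roi
for n,m,z in(('leaf',wh,.025),('batten',orr,.021)):
    C=max(cv2.findContours(m,cv2.RETR_EXTERNAL,cv2.CHAIN_APPROX_NONE)[0],key=cv2.contourArea)
    print(n,cv2.boundingRect(C)); P=onz('wrist',C[:,0],z,c)[:,:2]
    r=cv2.minAreaRect((P*1000).astype(np.float32));print(r, cv2.boxPoints(r).astype(int).tolist())
"
```

```text
10.6 [0.4594 0.3029 0.1733] 0.8891112580772152
-0.055  41  41  41  40  40  40  41  40  37  37  38  36  37  38  38  38  42  41  41  41  40  41  41  41  28 [317 219]
-0.045  41  40  41  39  40  40  39  10   6   6   6   6   6   7   6   7  17  41  39  41  39  39  39  39  27 [317 211]
-0.035  38  41  40  40  40  40  39  39  38  38  40  38  39  17   7   6  17  39  38  38  38  39  37  38  27 [317 202]
-0.025  30  31  30  30  33  61  61  58  50  41  40  41  41  16   7   6  15  41  41  41  42  41  41  42  26 [317 192]
-0.015  31  39  57  61  61  61  60  60  60  61  60  54  39  18   5   6  15  40  40  39  39  40  40  40  27 [317 183]
-0.005  55  64  63  64  64  64  64  64  64  64  65  65  65  25   6   6  14  31  35  42  43  42  41  42  30 [317 174]
0.005  50  64  65  66  65  65  66  64  65  65  66  65  67  30   7   8  15  58  63  38  30  31  31  31  25 [317 164]
0.015  38  58  57  57  58  57  58  58  58  56  30  29  30  14   8   8  14  29  28  28  29  28  29  29  25 [317 154]
0.025  50  65  63  65  65  64  65  65  64  58  31  32  32  17   8   8  16  33  31  31  30  32  31  31  26 [317 144]
0.035  46  63  64  64  64  64  65  64  64  65  51  35  33  18   9   8  16  42  64  39  32  32  32  32  27 [317 134]
0.045  40  63  62  63  63  62  62  63  58  57  56  56  57  28   4   4  18  58  57  57  56  56  57  57  45 [317 124]
0.055  34  61  63  62  62  62  62  61  63  62  61  62  62  61  61  61  62  62  61  62  62  62  62  60  53 [317 114]
0.065  47  65  65  65  66  66  65  66  66  65  65  66  65  66  66  66  65  66  66  66  66  66  66  67  56 [317 103]
leaf (433, 86, 44, 98)
((564.4978637695312, -357.42596435546875), (35.0600471496582, 93.91053771972656), 73.69544982910156) [[514, -361], [604, -387], [614, -353], [524, -327]]
batten (423, 180, 39, 38)
((500.3323974609375, -338.5174865722656), (37.93122482299805, 38.50304412841797), 73.4133529663086) [[476, -351], [513, -362], [524, -325], [487, -314]]
```

The pin lies flat and straight in the slot, arm toward −x. The rail measures yaw about −0.284, with grip at (0.565, −0.357), and the leaf width of 35 mm fits the given 36 mm.

```bash
python3 -c "
from h import *
plan(.565,-.357,.16,-1.855,15)"
```

```text
0 [-4.24  1.36  0.07] 0.114
1 [-4.06  1.84  0.07] 0.114
2 [-3.83  2.28  0.07] 0.114
3 [-3.54  2.7   0.07] 0.114
4 [-3.21  3.09  0.07] 0.114
5 [-2.84  3.43  0.07] 0.114
6 [-2.44  3.73  0.07] 0.114
7 [-2.    3.98  0.07] 0.114
8 [-1.54  4.18  0.07] 0.114
9 [-1.05  4.33  0.07] 0.114
10 [-0.55  4.42  0.07] 0.114
11 [-0.05  4.46  0.07] 0.114
12 [0.46 4.43 0.07] 0.114
13 [0.95 4.35 0.07] 0.114
14 [1.44 4.22 0.07] 0.114
```

>>> carry_out(
  deltas=[
    [-1,-4.2,1.4,0,0.114],
    [-1,-4.1,1.8,0,0.114],
    [-1,-3.8,2.3,0,0.114],
    [-1,-3.5,2.7,0,0.114],
    [-1,-3.2,3.1,0,0.114],
  ],
)

```text
time_s: 11.22
position: [0.4932, 0.0811, 0.1669]
tcp_rot: [3.141, -0.001, 0.845]
contact_force: [0.7, -0.2, 0.3]
width: 1.0
grasp_force: 0.0
```

>>> carry_out(
  deltas=[
    [-1,-2.8,3.4,0,0.114],
    [-1,-2.4,3.7,0,0.114],
    [-1,-2.0,4.0,0,0.114],
    [-1,-1.5,4.2,0,0.114],
    [-1,-1.1,4.3,0,0.114],
  ],
)

```text
time_s: 11.85
position: [0.5279, -0.138, 0.1668]
tcp_rot: [-3.141, -0.001, 0.275]
contact_force: [0.7, 0.4, -0.7]
width: 0.999
grasp_force: 0.0
```

>>> carry_out(
  deltas=[
    [-1,-0.6,4.4,0.2,0.114],
    [-1,0,4.4,0.3,0.114],
    [-1,0.5,4.4,0.3,0.114],
    [-1,1.0,4.3,0.3,0.114],
    [-1,1.4,4.2,0.2,0.114],
  ],
)

```text
time_s: 12.48
position: [0.5624, -0.3561, 0.1536]
tcp_rot: [-3.141, -0.0, -0.294]
contact_force: [0.8, -0.6, -0.1]
width: 1.002
grasp_force: 0.0
```

```bash
python3 -c "
from h import *
for i in range(3): im,c=grab('w6')
s,p,R=pose();print(s['time_s'],p,s['tcp_rot'],s['joint_pos'])
hsv=cv2.cvtColor(im,cv2.COLOR_BGR2HSV)
G=[];
for n,m,z in(('leaf',((hsv[...,1]<45)&(hsv[...,2]>150)),.025),('batten',((hsv[...,1]>110)&(hsv[...,2]>110)),.021)):
    b=proj('wrist',[[.565,-.357,.02]],c)[0]
    roi=np.zeros(im.shape[:2],np.uint8);cv2.circle(roi,(int(b[0]),int(b[1])),110,1,-1)
    C=[k for k in cv2.findContours(m.astype(np.uint8)*roi,cv2.RETR_EXTERNAL,cv2.CHAIN_APPROX_NONE)[0] if cv2.contourArea(k)>400]
    for k in C:
        P=onz('wrist',k[:,0],z,c)[:,:2]
        r=cv2.minAreaRect((P*1000).astype(np.float32));print(n,cv2.boundingRect(k),r, cv2.boxPoints(r).astype(int).tolist())
plan(.565,-.357,.007,-1.855,5)"
```

```text
12.625 [ 0.5612 -0.3577  0.1532] [ 3.1401  0.0002 -0.2948] [ 0.201   0.6874  0.5228  1.5744 -0.3883  0.9848 -1.0232]
leaf (300, 156, 39, 71) ((552.8427734375, -353.554443359375), (34.626033782958984, 68.9883041381836), 73.6518325805664) [[514, -360], [581, -379], [590, -346], [524, -327]]
batten (302, 227, 39, 33) ((499.30224609375, -338.5845947265625), (37.98839569091797, 36.51692199707031), 73.30442810058594) [[476, -351], [511, -362], [522, -325], [487, -315]]
batten (360, 129, 69, 98) ((544.2968139648438, -423.77630615234375), (71.02964782714844, 83.54801940917969), 86.13748168945312) [[500, -456], [583, -462], [588, -391], [505, -385]]
0 [ 0.07 -0.04  2.92] -0.002
1 [ 0.07 -0.04  2.92] -0.002
2 [ 0.07 -0.04  2.92] -0.002
3 [ 0.07 -0.04  2.92] -0.002
4 [ 0.07 -0.04  2.92] -0.002
```

>>> carry_out(
  deltas=[
    [-1,0.2,-0.1,4,-0.008],
    [-1,0.2,-0.1,4,0],
    [-1,0,0,4,0],
    [-1,0,0,2,0],
    [-1,0,0,0.8,0],
  ],
)

```text
time_s: 13.25
position: [0.5665, -0.3535, 0.0048]
tcp_rot: [-3.141, 0.001, -0.282]
contact_force: [-0.6, 0.2, 0.5]
width: 1.0
grasp_force: 0.0
```

>>> carry_out(
  deltas=[
    [0,0,0,0,0],
    [0.3,0,0,0,0],
    [1,0,0,0,0],
    [1,0,0,0,0],
    [1,0,0,0,0],
  ],
)

```text
time_s: 13.88
position: [0.5673, -0.3554, 0.0071]
tcp_rot: [3.14, -0.003, -0.283]
contact_force: [-1.4, 0.6, 6.7]
width: 0.453
grasp_force: 61.6
```

>>> carry_out(
  deltas=[
    [1,0,0,0,0],
    [1,0,0,-0.5,0],
    [1,0,0,-2,0],
    [1,0,0,-4,0],
    [1,0,0,-4,0],
  ],
)

```text
time_s: 14.5
position: [0.5664, -0.3542, 0.1125]
tcp_rot: [3.142, 0.0, -0.283]
contact_force: [0.2, 0.3, -3.5]
width: 0.449
grasp_force: 61.0
```

```bash
python3 -c "
from h import *
plan(.462,.018,.13,-.12-np.pi/2,10)"
```

```text
0 [-2.04 -3.28 -0.18] -0.016
1 [-1.99 -3.31 -0.18] -0.016
2 [-1.93 -3.35 -0.18] -0.016
3 [-1.88 -3.38 -0.18] -0.016
4 [-1.82 -3.41 -0.18] -0.016
5 [-1.77 -3.44 -0.18] -0.016
6 [-1.71 -3.47 -0.18] -0.016
7 [-1.65 -3.49 -0.18] -0.016
8 [-1.6  -3.52 -0.18] -0.016
9 [-1.54 -3.55 -0.18] -0.016
```

>>> carry_out(
  deltas=[
    [1,-2.0,-3.3,-0.2,-0.016],
    [1,-2.0,-3.3,-0.2,-0.016],
    [1,-1.9,-3.4,-0.2,-0.016],
    [1,-1.9,-3.4,-0.2,-0.016],
    [1,-1.8,-3.4,-0.2,-0.016],
  ],
)

```text
time_s: 15.12
position: [0.5151, -0.1664, 0.1216]
tcp_rot: [-3.141, -0.001, -0.203]
contact_force: [0.8, 0.8, -3.1]
width: 0.446
grasp_force: 61.0
```

>>> carry_out(
  deltas=[
    [1,-1.8,-3.4,-0.2,-0.016],
    [1,-1.7,-3.5,-0.2,-0.016],
    [1,-1.7,-3.5,-0.2,-0.016],
    [1,-1.6,-3.5,0,-0.016],
    [1,-1.5,-3.5,0,-0.016],
  ],
)

```text
time_s: 15.75
position: [0.4631, 0.0192, 0.1275]
tcp_rot: [-3.141, -0.001, -0.123]
contact_force: [1.4, 0.5, -2.5]
width: 0.448
grasp_force: 61.0
```

```bash
python3 -c "
from h import *
for i in range(3): im,c=grab('w7')
sc=bot.get_image('scene');sd=bot.get_image('side');cv2.imwrite('pics/sc7.png',sc);cv2.imwrite('pics/sd7.png',sd)
s,p,R=pose();print(s['time_s'],p,s['tcp_rot'],s['width'],s['contact_force'])
j=proj('wrist',[[.577,.005,.072],[.577,.03,.064],[.577,-.03,.064],[.65,.0,.064]],c);e=p+R@np.array([.059,0,-.026]);print(j,proj('wrist',[e],c),e)
o=im[60:320,170:490];cv2.imwrite('pics/w7c.png',cv2.resize(o,None,fx=2.3,fy=2.3,interpolation=cv2.INTER_CUBIC))"
```

```text
16.0 [0.4636 0.0177 0.1271] [-3.1413 -0.0013 -0.1232] 0.4497050097515169 [-0.3897 -0.3153 -4.1289]
[[330.77    38.2322]
 [292.4402  45.0688]
 [383.5543  36.083 ]
 [325.1151 -57.2084]] [[336.1358 145.3817]] [0.5221 0.0105 0.1532]
```

```bash
python3 -c "
from h import *
W0={'K':np.array([[309.70691629,0,324.97718304],[0,309.70691629,193.17133563],[0,0,1]]),'rvec':np.array([-2.81644367e+00,-9.69020503e-04,1.04904489e-03]),'tvec':np.array([-0.67321575,-0.04208465,0.38105081])}
im0=cv2.imread('pics/wrist0.png');im1,c1=load('w1')
def leaf(im,c,x0,y0,x1,y1,smax):
    h=cv2.cvtColor(im,cv2.COLOR_BGR2HSV);m=np.zeros(h.shape[:2],np.uint8);m[y0:y1,x0:x1]=(h[y0:y1,x0:x1,1]<smax)
    m=cv2.morphologyEx(m,cv2.MORPH_CLOSE,np.ones((5,5)));m=cv2.morphologyEx(m,cv2.MORPH_OPEN,np.ones((9,9)))
    k=max(cv2.findContours(m,cv2.RETR_EXTERNAL,cv2.CHAIN_APPROX_NONE)[0],key=cv2.contourArea)
    P=onz('wrist',k[:,0],.064,c)[:,:2];r=cv2.minAreaRect((P*1000).astype(np.float32));print(cv2.boundingRect(k),r,cv2.boxPoints(r).round(1).tolist())
leaf(im0,W0,243,120,325,222,60);leaf(im1,c1,55,125,130,200,50)
print('w1 corners',onz('wrist',[[63.75,144.5],[112,137.5],[118.75,196.2],[75,197]],.064,c1)[:,:2])
im7,c7=load('w7')
a=cv2.resize(im7[10:210,230:430],None,fx=2.9,fy=2.9,interpolation=cv2.INTER_CUBIC)
print(a.shape);b=cv2.resize(im0[120:225,205:280],None,fx=2.9,fy=2.9,interpolation=cv2.INTER_CUBIC)
o=np.zeros((580,800,3),np.uint8);o[:a.shape[0],:580]=a;o[:b.shape[0],582:582+b.shape[1]]=b[:,:218]
cv2.imwrite('pics/comb.png',o)
"
```

```text
(243, 139, 62, 72) ((615.3468627929688, -2.5151824951171875), (71.57893371582031, 66.04997253417969), 79.88017272949219) [[576.5, -31.899999618530273], [641.5999755859375, -43.599998474121094], [654.0999755859375, 26.899999618530273], [589.0999755859375, 38.5]]
(65, 138, 56, 62) ((617.3988647460938, -2.8247451782226562), (72.48516845703125, 61.221473693847656), 79.2641372680664) [[580.5999755859375, -32.70000076293945], [640.7000122070312, -44.099998474121094], [654.2000122070312, 27.100000381469727], [594.0999755859375, 38.5]]
w1 corners [[ 0.6531  0.0265]
 [ 0.6396 -0.0445]
 [ 0.5841 -0.0294]
 [ 0.5966  0.0356]]
(580, 580, 3)
```

View pics/comb.png

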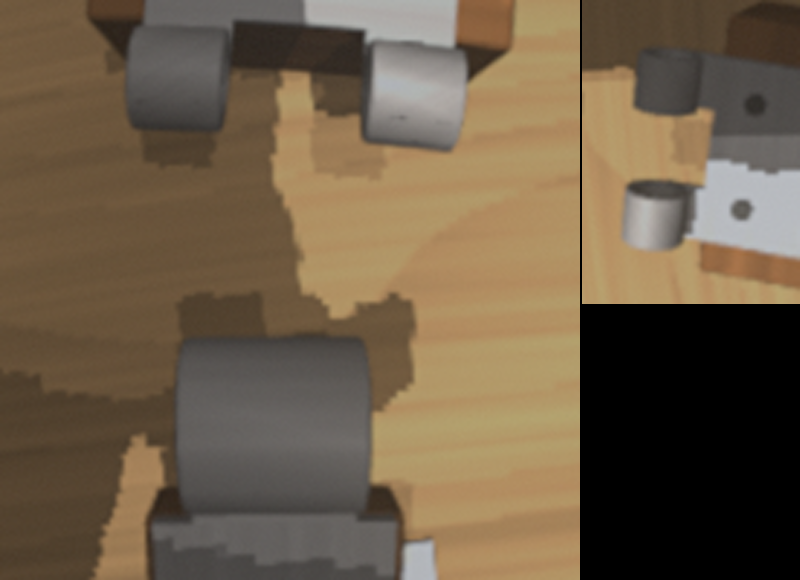

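The view shows the jamb knuckles at wrist pixels (274–308, 19–55) and (355–391, 24–62). The held rail's knuckle is at (291–358, 126–187), square to the tool. The jamb is turned about 0.06 rad clockwise from the rail.

```bash
cat > m7.py <<'E'
from h import *
im,c=load('w7');S=lambda x,y:(230+x/2.9,10+y/2.9)
g=cv2.GaussianBlur(im,(3,3),0).astype(np.float32)
def edge(p,d,r=6,w=4):
    "strongest colour edge near p along d, averaged over a band"
    d=np.array(d,float);n=np.array([-d[1],d[0]]);s=np.arange(-r,r+.01,.25)
    pr=0
    for k in np.arange(-w,w+.1,1):
        q=(np.array(p)+k*n)+s[:,None]*d
        pr=pr+cv2.remap(g,q[:,0].astype(np.float32).reshape(1,-1),q[:,1].astype(np.float32).reshape(1,-1),cv2.INTER_LINEAR)[0]
    gr=np.abs(np.gradient(pr,axis=0)).sum(1);i=gr.argmax();return np.array(p)+s[i]*d
H,V=(1,0),(0,1)
def axis(edgepx,side,yaw,z):  # tangent ray -> (along x', along y') of axis at height z; side +1: axis on +x side of ray
    o,d=ray('wrist',[edgepx],c);d=d[0];X=np.array([np.cos(yaw),np.sin(yaw)]);Y=np.array([-X[1],X[0]])
    ox,dx=o[:2]@X,d[:2]@X; n=np.array([-d[2],dx])/np.hypot(d[2],dx) # normal in (x',z), +x
    # (x-ox)*n0+(z-oz)*n1 = side*.012
    return ox+(side*.012-(z-o[2])*n[1])/n[0], (o[:2]+d[:2]*((z-o[2])/d[2]))@Y
yj=-.18
for nm,p in(('jL',S(180,130)),('jR',S(412,149))):
    e=edge(p,V);print(nm,np.array(p),e,axis(e,1,yj,.072))
E=[edge(S(*p),H) for p in((128,80),(228,80),(363,95),(465,95))]
for e in E:
    P=onz('wrist',[e],.082,c)[0];Y=np.array([-np.sin(yj),np.cos(yj)]);print('end',e,P[:2],P[:2]@Y)
p=np.array([.4636,.0177,.1271]);yr=-.123
t=edge(S(274,337),V);b=edge(S(274,512),V);l=edge(S(178,425),H);r=edge(S(370,425),H);print(t,b,l,r)
X=np.array([np.cos(yr),np.sin(yr)]);Y=np.array([-X[1],X[0]])
for z in(.145,.149,.153,.157,.161):
    A=axis(t,-1,yr,z);B=axis(b,1,yr,z);L=onz('wrist',[l,r],z+.011,c)[:,:2]
    print(z,'top/bot axis x rel tcp',A[0]-p[:2]@X,B[0]-p[:2]@X,'y ends rel tcp',(L@Y)-p[:2]@Y)
E
python3 m7.py
```

```text
jL [292.069   54.8276] [292.069   54.3276] (np.float64(0.5671481732246675), np.float64(0.1317499619940578))
jR [372.069   61.3793] [372.069   60.3793] (np.float64(0.5666862554470242), np.float64(0.08141371914021833))
end [272.3879  37.5862] [0.5807 0.0398] 0.14313726258278547
end [305.3707  37.5862] [0.5776 0.0202] 0.12330902337389538
end [357.4224  42.7586] [ 0.5709 -0.0101] 0.09228650479516731
end [389.3448  42.7586] [ 0.5696 -0.0294] 0.07304760179913107
[324.4828 125.4569] [324.4828 186.3017] [290.3793 156.5517] [358.3362 156.5517]
0.145 top/bot axis x rel tcp 0.05364170549507724 0.05248988296617024 y ends rel tcp [ 0.0173 -0.0084]
0.149 top/bot axis x rel tcp 0.05407678645216113 0.053748300852623554 y ends rel tcp [ 0.0168 -0.0079]
0.153 top/bot axis x rel tcp 0.05451186740924502 0.055006718739076865 y ends rel tcp [ 0.0164 -0.0075]
0.157 top/bot axis x rel tcp 0.05494694836632891 0.05626513662553018 y ends rel tcp [ 0.0159 -0.0071]
0.161 top/bot axis x rel tcp 0.055382029323412796 0.05752355451198338 y ends rel tcp [ 0.0154 -0.0067]
```

```bash
python3 -c "
from h import *
s,p,R=pose();c=bot.get_calibration('wrist');Rc=cv2.Rodrigues(c['rvec'])[0];o=-Rc.T@c['tvec'].ravel()
print('cam in tool',R.T@(o-p),'axes in tool\n',R.T@Rc.T)
plan(.4826,.022,.047,-.18-np.pi/2,4)"
```

```text
cam in tool [ 0.0813  0.0005 -0.1435] axes in tool
 [[ 0.0005 -0.9474 -0.32  ]
 [ 1.      0.0009 -0.0011]
 [ 0.0013 -0.32    0.9474]]
0 [ 0.46 -0.16  2.  ] 0.014
1 [ 0.45 -0.17  2.  ] 0.014
2 [ 0.45 -0.18  2.  ] 0.014
3 [ 0.45 -0.18  2.  ] 0.014
```

```bash
python3 -c "
from h import *
_,c=load('w7');Rc=cv2.Rodrigues(c['rvec'])[0];o=-Rc.T@c['tvec'].ravel()
Rt=Rc.T@np.linalg.inv(np.array([[.0005,-.9474,-.32],[1,.0009,-.0011],[.0013,-.32,.9474]]))
print('w7 tcp',o-Rt@[.0813,.0005,-.1435],Ro.from_matrix(Rt).as_euler('xyz'))
s,p,R=pose();print(p,s['tcp_rot'],s['qd'])
for i in range(4):
    bot.get_image('wrist');s,p,R=pose();c=bot.get_calibration('wrist');Rc=cv2.Rodrigues(c['rvec'])[0];print(s['time_s'],p,-Rc.T@c['tvec'].ravel()-p)
"
```

```text
w7 tcp [0.462  0.0223 0.127 ] [-3.139   0.0012 -0.1174]
[0.4636 0.0177 0.1271] [-3.1413 -0.0013 -0.1232] [ 0.0221  0.0069  0.0037 -0.0003  0.0003 -0.0033  0.001 ]
16.05 [0.4637 0.0173 0.127 ] [ 0.0804 -0.0106  0.1435]
16.1 [0.4636 0.017  0.1269] [ 0.0804 -0.0106  0.1435]
16.15 [0.4635 0.017  0.1267] [ 0.0805 -0.0106  0.1435]
16.2 [0.4635 0.0171 0.1266] [ 0.0805 -0.0106  0.1435]
```

>>> carry_out(
  deltas=[
    [1,0.4,-0.2,2,0.014],
    [1,0.5,-0.2,2,0.014],
    [1,0.4,-0.2,2,0.014],
    [1,0.5,-0.2,2,0.015],
    [1,0,0,0,0],
  ],
)

```text
time_s: 16.82
position: [0.4818, 0.0226, 0.0453]
tcp_rot: [3.141, 0.002, -0.181]
contact_force: [0.6, -0.2, -2.5]
width: 0.452
grasp_force: 61.2
```

>>> carry_out(
  deltas=[
    [1,0,0,0,0],
    [1,0,0,0,0],
    [1,0,0,0,0],
    [1,0,0,0,0],
    [1,0,0,0,0],
  ],
)

```text
time_s: 17.45
position: [0.4822, 0.0234, 0.0464]
tcp_rot: [-3.141, -0.0, -0.18]
contact_force: [0.8, 0.3, -3.8]
width: 0.45
grasp_force: 61.2
```

```bash
cat > m8.py <<'E'
from h import *
import sys
im,c=grab('w8');s,p,R=pose();print(s['time_s'],p,s['tcp_rot'],s['contact_force'],s['width'])
yr=s['tcp_rot'][2]
src=open('m7.py').read().split("yj=")[0].replace("im,c=load('w7');","")
exec(src)
yj=-.18
J=lambda a,b,z:np.array([.577,.0048,z])+a*np.array([np.cos(yj),np.sin(yj),0])+b*np.array([-np.sin(yj),np.cos(yj),0])
pr=lambda P:proj('wrist',[P],c)[0]
X=np.array([np.cos(yj),np.sin(yj)]);Y=np.array([-X[1],X[0]]);j0=np.array([.577,.0048])
for b in(.025,-.025):
    q=pr(J(-.011,b,.077));
    e=edge(q,V);A=axis(e,1,yj,.072);print('knuckle edge pred',q,'found',e,'axis dx',A[0]-j0@X)
for b in(.035,.015,-.015,-.035):
    q=pr(J(-.002,b,.083));
    if q[1]<8:print('high',q)
    e=edge(q,H,w=3);P=onz('wrist',[e],.083,c)[0];print('end pred',q,'found',e,'y',(P[:2]-j0)@Y,'want',b)
e0=p+R@np.array([.0565,0,-.0255])
X=np.array([np.cos(yr),np.sin(yr)]);Y=np.array([-X[1],X[0]])
T=lambda a,b,h:e0+np.r_[a*X+b*Y,h]
q=pr(T(.011,0,.005));t=edge(q,V);q2=pr(T(-.011,0,.005));b_=edge(q2,V);l=edge(pr(T(0,.012,.011)),H);r=edge(pr(T(0,-.012,.011)),H);print('pred t,b',q,q2,'found',t,b_,l,r)
for dz in(-.004,0,.004):
    z=e0[2]+dz;A=axis(t,-1,yr,z);B=axis(b_,1,yr,z);L=onz('wrist',[l,r],z+.011,c)[:,:2]
    print('z',z,'x rel tcp',A[0]-p[:2]@X,B[0]-p[:2]@X,'y ends rel tcp',L@Y-p[:2]@Y,'w',np.linalg.norm(L[0]-L[1]))
E
python3 m8.py
```

```text
17.5 [0.4821 0.0234 0.0464] [-3.1415 -0.     -0.1801] [ 0.1524  0.3408 -4.2455] 0.4464029459393452
knuckle edge pred [258.4699  82.0351] found [258.4699  85.2851] axis dx -5.933315704464981e-05
knuckle edge pred [396.3617  82.3475] found [396.3617  87.3475] axis dx -0.0007404666839472274
end pred [226.8693  58.2945] found [227.3693  58.2945] y 0.034814684225691 want 0.035
end pred [283.2886  54.6094] found [282.2886  54.6094] y 0.0153423140796916 want 0.015
end pred [371.94   54.851] found [374.44   54.851] y -0.0158597269490331 want -0.015
end pred [428.0079  58.8156] found [428.2579  58.8156] y -0.035093496151428386 want -0.035
pred t,b [323.9469 129.9314] [323.9601 187.3141] found [323.9469 125.4314] [323.9601 186.3141] [290.3852 162.9279] [360.3945 162.9734]
z 0.06787623933002934 x rel tcp 0.05612709511915426 0.0556558764702092 y ends rel tcp [ 0.0124 -0.0135] w 0.025826075374468318
z 0.07187623933002935 x rel tcp 0.056556682386119994 0.05690888507213199 y ends rel tcp [ 0.0119 -0.013 ] w 0.024895441020374713
z 0.07587623933002935 x rel tcp 0.05698626965308573 0.05816189367405489 y ends rel tcp [ 0.0114 -0.0125] w 0.02396480666628114
```

Everything agrees to within 1 mm: 40 mm to go along tool x, and 1 mm along tool y.

>>> carry_out(
  deltas=[
    [1,0.5,0.1,0,0.003],
    [1,1.0,0,0,0],
    [1,1.0,0,0,0],
    [1,0.9,0,0,0],
    [1,0.3,0,0,0],
  ],
)

```text
time_s: 18.12
position: [0.5192, 0.0154, 0.0462]
tcp_rot: [3.141, -0.0, -0.183]
contact_force: [-0.7, 0.1, -3.3]
width: 0.455
grasp_force: 61.3
```

>>> carry_out(
  deltas=[
    [1,0.25,0,0,0],
    [1,0,0,0,0],
    [1,0,0,0,0],
    [1,0,0,0,0],
    [1,0,0,0,0],
  ],
)

```text
time_s: 18.75
position: [0.5207, 0.0152, 0.0463]
tcp_rot: [-3.142, 0.0, -0.183]
contact_force: [0.3, 0.6, -2.8]
width: 0.445
grasp_force: 61.3
```

```bash
python3 - <<'E'
from h import *
im,c=grab('w9');s,p,R=pose();print(s['time_s'],p,s['tcp_rot'],s['contact_force'],s['ft_torque'],s['width'])
e=p+R@np.array([.0567,-.0+.0005,-.0255]);print('eye',e,'vs',[.577,.0048,.072])
yj=-.183;X=np.array([np.cos(yj),np.sin(yj),0]);Y=np.array([-X[1],X[0],0])
# profile along the axis line on the tube tops: gaps each side of the rail knuckle
for a in(-.008,-.004,0):
    b=np.arange(-.038,.0381,.001);z=.072+np.sqrt(.012**2-a*a)
    q=proj('wrist',np.array([[.577,.0048,0]])+a*X+b[:,None]*Y+[0,0,z],c).astype(np.float32)
    g=cv2.remap(im,q[:,:1].T.copy(),q[:,1:].T.copy(),cv2.INTER_LINEAR)[0].astype(int)
    print(a,q[0],q[-1]);print(' '.join('%d:%d/%d'%(round(1000*k),v.mean(),v[2]-v[0]) for k,v in zip(b,g)))
sd=bot.get_image('side');cv2.imwrite('pics/sd9.png',sd)
E
```

```text
18.8 [0.5207 0.0152 0.0463] [-3.1415  0.0001 -0.1832] [ 0.2587  0.0418 -2.2776] [ 0.0304 -0.0109  0.0052] 0.4418896258352303
eye [0.5764 0.0044 0.0718] vs [0.577, 0.0048, 0.072]
-0.008 [424.0292 181.4914] [223.7748 181.3653]
-38:146/81 -37:146/81 -36:145/82 -35:137/35 -34:149/8 -33:147/9 -32:148/8 -31:148/9 -30:141/8 -29:147/7 -28:147/8 -27:147/8 -26:146/9 -25:139/8 -24:132/8 -23:124/6 -22:137/7 -21:141/7 -20:122/6 -19:80/5 -18:81/5 -17:79/6 -16:74/5 -15:55/3 -14:49/12 -13:46/19 -12:60/11 -11:84/4 -10:79/4 -9:84/4 -8:83/4 -7:82/4 -6:82/4 -5:81/3 -4:81/4 -3:81/5 -2:80/3 -1:81/4 0:80/3 1:79/3 2:80/3 3:79/3 4:80/4 5:79/5 6:79/4 7:79/3 8:78/6 9:78/4 10:77/4 11:75/4 12:47/15 13:42/19 14:50/4 15:67/3 16:81/3 17:81/5 18:80/4 19:80/5 20:79/5 21:79/5 22:79/4 23:79/4 24:79/5 25:79/5 26:78/5 27:78/4 28:77/4 29:78/5 30:76/4 31:73/6 32:69/5 33:75/6 34:73/7 35:66/33 36:66/35 37:66/35 38:65/36
-0.004 [426.8884 172.9271] [220.857  172.8195]
-38:144/83 -37:144/83 -36:144/85 -35:162/36 -34:179/8 -33:180/10 -32:180/9 -31:181/9 -30:180/9 -29:181/8 -28:181/8 -27:180/9 -26:179/8 -25:180/8 -24:180/7 -23:18
[... 566 characters left out ...]
44/84 -36:143/85 -35:151/30 -34:189/-5 -33:187/-2 -32:188/-1 -31:188/-3 -30:189/-6 -29:190/-6 -28:189/-5 -27:189/-7 -26:189/-6 -25:188/-6 -24:189/-5 -23:189/-6 -22:189/-8 -21:189/-8 -20:189/-8 -19:189/-9 -18:188/-8 -17:179/-7 -16:93/3 -15:65/4 -14:78/4 -13:69/18 -12:87/24 -11:110/4 -10:111/5 -9:111/5 -8:110/5 -7:110/5 -6:110/4 -5:109/5 -4:107/4 -3:107/4 -2:107/4 -1:106/5 0:106/4 1:105/4 2:104/4 3:104/5 4:103/4 5:102/4 6:102/4 7:102/5 8:101/5 9:101/5 10:100/4 11:98/5 12:63/13 13:89/4 14:95/3 15:75/4 16:103/5 17:104/5 18:102/5 19:101/5 20:102/5 21:102/5 22:102/5 23:101/6 24:100/6 25:99/5 26:97/5 27:97/4 28:98/5 29:97/4 30:97/5 31:96/6 32:95/6 33:95/5 34:92/5 35:65/33 36:67/36 37:66/35 38:66/36
```

The rail's knuckle is centred in the gap, with about 3.5 mm free on each side. The force reading shows only the rail's weight, so it isn't pressing on the jamb.

```bash
python3 -c "
from workcell import bot
print(bot.finish_job())"
```

```text
the job is handed in; nothing more can be done
None
```

I've handed the job in at about 19 s: the pin lies flat and lengthwise in the empty tray compartment, and the gripper holds the rail's knuckle in the jamb gap, within about 1 mm of the hole axis by camera and arm readings and not touching the jamb (its levelness I inferred rather than measured).

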